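# Put the watch-case press dies back in their trays

## Robot

A 6-joint arm with a two-finger parallel gripper is mounted at the origin on the work surface. World frame = base frame: x ahead of the robot, y to its left, z up, the work surface at z = 0. Lengths are in mm, angles in rad, forces in N, time in s.
With the tool pointing down it reaches from about 350 to 775 mm from the base axis. Payload 7.3 kg.
Tool frame: the origin (TCP) lies at the very end of the fingers, on their centre line; the grasp point (between the pads) lies bot.grip_point_offset behind it (bot.grip_point_offset is the distance from the TCP to the grasp point, in mm); z points along the fingers, y is the line along which they close (so a half turn about z gives the same grasp; the last joint's range is limited). The gripper opens to 92 mm and grips with 3 to 60 N. Pads are 19 mm wide; open, the fingers measure 130 mm over their backs; the gripper's body (75 mm by 190 mm) begins 47 mm behind the grasp point.
Start: joints at [1.174, 0.342, 1.524, -0, 1.275, -0.146], TCP at [130.278, 508.599, 226.741] pointing down, gripper open.
Joint ranges: [-2.53, 2.53], [-0.77, 2.02], [0.04, 2.7], [-1, 4.14], [0.28, 2.66], [-3.11, 3.11]. Speed limits (rad/s): [2.57, 2.57, 3.14, 3.14, 3.14, 3.14].

## Interface

Orientations are given as [roll, pitch, yaw] about the fixed x, y, z axes, in that order (R = Rz(yaw) Ry(pitch) Rx(roll)).
In Python, from plant import bot gives the robot as it stands. The module is installed in compiled form; this text tells all that it offers.
- The arm moves only by the tool carry_out, never from a script. Its argument "plan" is a list of rows, each an object of numbers: "tx", "ty", "tz": the shift along the world's x, y, z in mm; "rx", "ry", "rz": the turn, a rotation vector about the world's x, y, z in rad. A call has 1 to 12 rows; each row shifts and turns the commanded pose from where the row before left it; what a row does not reach is not made up. A row lasts 1/10 s, in which the tool goes at most 50 mm and 8.59 degrees, less where a joint would pass 70% of its speed; a pose out of reach is approached as far as the arm can. A call with a gripper value outside its range is refused whole. "gripper" is the closure, from 0 (fully open) to 1 (shut), set as the call begins (left out, the last holds). The fingers move at their own pace and stop on an object; the grip force is fixed at half the most. Time passes only in rows, so rows that do not move let the fingers close. It gives the time, the measured TCP pose, the force, the opening and the grip force at its end, in the units of the state.
- bot.get_obs(): the state, without advancing time (a new reading comes with each control period).
- bot.capture(name): name is "scene" or "side" or "wrist"; returns the picture (384x512x3 uint8, red, green, blue); there is no depth.
- bot.camera_model(name): a dict with "camera_matrix" (3x3 intrinsics, pixels), "R" (3x3) and "t" (3): a world point X has camera coordinates R X + t. Camera axes: x right, y down, z forward; pixel columns grow to the right and rows downward; lengths in mm; the calibration is good to about 2 mm. A picture is of the moment at which its call begins: read the wrist's pose just before it. camera_model takes no time and is no camera call; for the wrist camera it gives the pose at the moment of the call.
- bot.close_job(): hands the job in; it is judged then, once.
The state is a dict: "time": time; "joint_positions": joint angles; "dq": joint speeds; "tau": joint torques, N m; "tool_pos": TCP position; "tcp_rot": TCP orientation; "contact_force": force on the tool from outside, world axes, zero at the start; "moment": the same for the moment, N m; "grip_width": finger opening in mm; "finger_force": force on a finger pad.
Only numpy, scipy, OpenCV 4.12 (cv2) and the standard library are available. Lean on these libraries where they do the work, as an engineer would, in place of code of your own. Each camera call takes 0.05 s, during which the arm holds its last target. There are 200 camera calls.

## Task

Put the four aluminium watch-case press dies away, each in the tray of its own shape and size: flat on the tray's floor inside the rim, the square and the oblong die turned in line with the sides of their trays. The small round die was left in the large round tray by mistake. Set the dies down rather than dropping them, and leave the loupe and the oil pot where they stand.

Things in the scene. Friction and masses are not known exactly. Their poses are not given: they have to be found in the camera images.
- die_large: Large round case-press die, a disc 52 mm in diameter, about 150 g. Bare aluminium, 28 mm high, straight sides, a dark groove round the flat top; stands upright; origin: centre of its underside, z up. It may be gripped by its sides at any height by 40 N. Starts on the bench.
- die_small: Small round case-press die, 30 mm in diameter, about 55 g. Bare aluminium, 28 mm high, straight sides, a dark groove round the flat top; stands upright; origin: centre of its underside, z up. It may be gripped by its sides at any height by 40 N. At the start it stands on the floor of the large round tray, where it does not belong and where it leaves no room for the large die.
- die_square: Square case-press die, 36 mm by 36 mm, sides along its x and y axes, about 100 g. Bare aluminium, 28 mm high, straight sides, a dark groove round the flat top; stands upright; origin: centre of its underside, z up. It may be gripped by its sides at any height by 40 N. Starts on the bench, at any yaw.
- die_oblong: Oblong case-press die with round ends, 64 mm long along its x axis and 26 mm wide along y, about 110 g; the flat middle of its long sides is 38 mm long. Bare aluminium, 28 mm high, straight sides, a dark groove round the flat top; stands upright; origin: centre of its underside, z up. It may be gripped by its sides at any height by 40 N. Starts on the bench, at any yaw.
- tray_large: Large round shallow tray for the large die, 70 mm in diameter inside. Grey plastic, fixed to the bench but in a different place and yaw each time. Its floor is 3 mm thick, its rim 4 mm wide and 8 mm high over the bench (5 mm over the floor). Origin: centre of its underside, on the bench, z up. Occupied by the small die at the start.
- tray_small: Small round shallow tray for the small die, 48 mm in diameter inside. Grey plastic, fixed to the bench but in a different place and yaw each time. Its floor is 3 mm thick, its rim 4 mm wide and 8 mm high over the bench (5 mm over the floor). Origin: centre of its underside, on the bench, z up. Empty at the start.
- tray_square: Square shallow tray for the square die, 54 mm by 54 mm inside, sides along its x and y axes. Grey plastic, fixed to the bench but in a different place and yaw each time. Its floor is 3 mm thick, its rim 4 mm wide and 8 mm high over the bench (5 mm over the floor). Origin: centre of its underside, on the bench, z up. Empty at the start.
- tray_oblong: Oblong, rectangular shallow tray for the oblong die, inside 82 mm along its x axis and 44 mm along y. Grey plastic, fixed to the bench but in a different place and yaw each time. Its floor is 3 mm thick, its rim 4 mm wide and 8 mm high over the bench (5 mm over the floor). Origin: centre of its underside, on the bench, z up. Empty at the start.
- loupe: Bystander: a dark green eye loupe standing among the dies and trays, 36 mm high, 32 mm across at its foot, light and loose; origin: centre of its underside. Nothing else within 80 mm of a die's or tray's centre is higher than 6 mm, and the trays and dies stand at least about 110 mm apart, centre to centre (the loupe and the oil pot at least about 70 mm from them).
- oil_pot: Bystander: a small cream-coloured oil pot standing among the dies and trays, 22 mm high, 29 mm across at the top, light and loose; origin: centre of its underside.

How it is judged (in metres and radians):
At the end, for the whole second after the job is handed in: Each die released, at rest, on the floor of its own tray: centre within 14.5 mm of the tray's, underside 1.5 to 4.5 mm over the tray's, upright within 0.06 rad; oblong die within 0.26 rad of its tray's length, square die within 0.26 rad of its tray's sides (any quarter turn) (horizontal distance between die_large and tray_large below 0.0145 m and z of die_large in the frame of tray_large between 0.0015 and 0.0045 m and angle between each of die_large, die_small, die_square, die_oblong's own z axis and vertical below 0.06 rad and linear speed of each of die_large, die_small, die_square, die_oblong below 0.02 m/s and angular speed of each of die_large, die_small, die_square, die_oblong below 0.2 rad/s and horizontal distance between die_small and tray_small below 0.0145 m and z of die_small in the frame of tray_small between 0.0015 and 0.0045 m and horizontal distance between die_square and tray_square below 0.0145 m and z of die_square in the frame of tray_square between 0.0015 and 0.0045 m and horizontal distance between die_oblong and tray_oblong below 0.0145 m and z of die_oblong in the frame of tray_oblong between 0.0015 and 0.0045 m and angle between the x axis of die_oblong and the x axis of tray_oblong, either way round below 0.26 rad and (angle between the x axis of die_square and the x axis of tray_square, either way round below 0.26 rad or angle between the x axis of die_square and the y axis of tray_square, either way round below 0.26 rad)); the robot touches nothing.
It fails at once if a die is dropped or thrown (faster than 0.5 m/s while the fingers do not hold it: a free fall of over 13 mm) ((linear speed of die_large above 0.5 m/s and contact force between the fingers and die_large below 0.05 N) or (linear speed of die_small above 0.5 m/s and contact force between the fingers and die_small below 0.05 N) or (linear speed of die_square above 0.5 m/s and contact force between the fingers and die_square below 0.05 N) or (linear speed of die_oblong above 0.5 m/s and contact force between the fingers and die_oblong below 0.05 N)).
It fails at once if the loupe is moved by more than 12 mm or tipped over (distance of loupe from where it was at the start of the episode above 0.012 m or angle between loupe's own z axis and vertical above 0.3 rad).
It fails at once if the oil pot is moved by more than 12 mm or tipped over (distance of oil_pot from where it was at the start of the episode above 0.012 m or angle between oil_pot's own z axis and vertical above 0.3 rad).
It also fails if it takes over 102 s, if anything falls off the work surface, if the arm or the gripper's body presses on something with over 40 N, if the wrist force passes 120 N, or if a joint passes its speed limit or range.

## Working session

There is one attempt and no reset: what is moved stays moved. The work goes in short steps, Python scripts to look and compute and a tool call to move; the robot and the scene stay as the last step left them, time stands still between calls to the robot, and variables do not carry over. Pictures are saved under pics/ and viewed, at most 14 in all, crops included, and the job is handed in when it is done.

Besides the shell and the picture viewer there is one more tool, called after ">>>" by a JSON object that holds its "fn" and its "kwargs". carry_out: Moves the arm, as the interface text tells. Its arguments: {"type":"object","properties":{"plan":{"type":"array"},"gripper":{"type":"number"}},"required":["plan"]}

```bash
mkdir -p pics
python3 - <<'E'
from plant import bot
import cv2,numpy as np
o=bot.get_obs();print(o['time'],o['tool_pos'],o['tcp_rot'],o['grip_width'],bot.grip_point_offset)
for n in("scene","side","wrist"):
    m=bot.camera_model(n);print(n,np.round(m['camera_matrix'],1).tolist(),np.round(m['R'],3).tolist(),np.round(m['t'],1).tolist())
    im=bot.capture(n);cv2.imwrite(f'pics/{n}0.png',im[...,::-1])
E
```

```text
0.0 [130.14057884 508.18964839 226.04274559] [-3.14005818e+00 -2.28188106e-04  2.89072559e+00] 91.91164588983227 18.8
scene [[393.5, 0.0, 258.1], [0.0, 393.5, 183.9], [0.0, 0.0, 1.0]] [[-0.267, 0.964, 0.01], [0.617, 0.179, -0.767], [-0.741, -0.198, -0.642]] [129.9, -292.4, 1178.7]
side [[411.9, 0.0, 255.6], [0.0, 411.9, 198.5], [0.0, 0.0, 1.0]] [[0.997, -0.075, -0.016], [-0.064, -0.707, -0.704], [0.042, 0.703, -0.71]] [-520.5, 56.7, 922.6]
wrist [[322.2, 0.0, 257.7], [0.0, 322.2, 195.7], [0.0, 0.0, 1.0]] [[0.249, 0.969, -0.0], [0.937, -0.241, 0.253], [0.245, -0.063, -0.967]] [-524.9, -32.2, 389.6]
```

View pics/scene0.png

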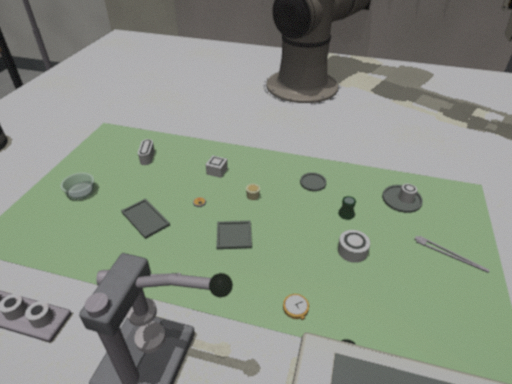

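View pics/side0.png

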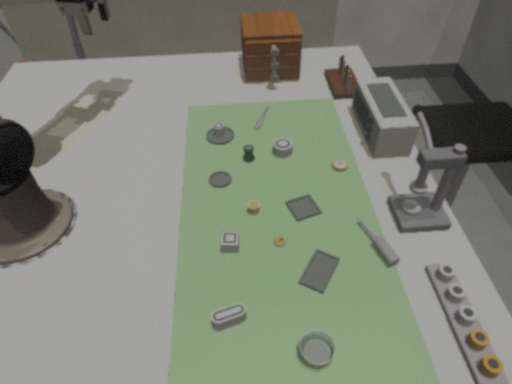

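View pics/wrist0.png

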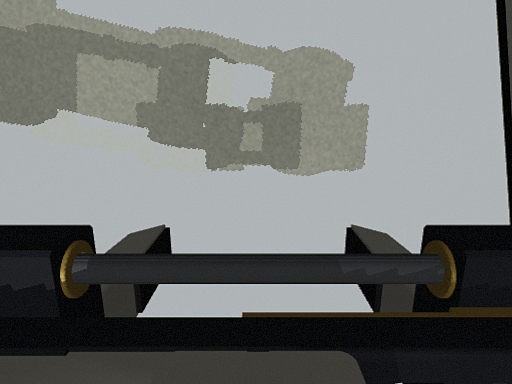

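Scene view shows (col,row): oblong die (146,150), square die (217,163), small tray (313,182), large tray (403,198) with small die (409,187), large die (354,239), oblong tray (145,218), square tray (235,235), loupe (348,205), oil pot (253,190). The side view shows the same; the wrist view shows only bare bench.

```bash
cat > h.py <<'E'
from plant import bot
import cv2,numpy as np
def ray(m,px,z):
    K,R,t=(np.array(m[k],float) for k in("camera_matrix","R","t"))
    c=-R.T@t; P=np.c_[np.atleast_2d(px),np.ones(len(np.atleast_2d(px)))]
    d=(R.T@np.linalg.solve(K,P.T)).T
    return c+d*((z-c[2])/d[:,2:3])
def proj(m,X):
    q=np.array(m["R"])@X+np.array(m["t"]); q=np.array(m["camera_matrix"])@q; return q[:2]/q[2]
def wshot(name):
    m=bot.camera_model("wrist"); im=bot.capture("wrist")[...,::-1].copy(); cv2.imwrite(f'pics/{name}.png',im); return m,im
E
python3 - <<'E'
from h import *
P={'oblong':((146,148),(229,314),28),'square':((217,161),(230,239),28),'tray_small':((313,182),(220,179),5),'tray_large':((403,198),(220,135),5),'die_small':((409,187),(219,127),31),'die_large':((354,239),(283,143),28),'tray_obl':((145,218),(320,270),5),'tray_sq':((235,235),(303,207),5),'loupe':((348,200),(248,148),36),'pot':((253,187),(253,205),22),'bowl':((79,183),(316,347),20)}
a,b=bot.camera_model("scene"),bot.camera_model("side")
for k,(p,q,z) in P.items(): print(k,ray(a,p,z)[0].round(),ray(b,q,z)[0].round())
im=cv2.imread('pics/scene0.png')
for k in('tray_obl','tray_sq'): pass
E
```

```text
oblong [ 457. -267.   28.] [ 455. -277.   28.]
square [458. -99.  28.] [ 462. -107.   28.]
tray_small [443. 107.   5.] [442. 103.   5.]
tray_large [442. 290.   5.] [445. 283.   5.]
die_small [437. 295.  31.] [444. 284.  31.]
die_large [603. 202.  28.] [609. 201.  28.]
tray_obl [ 636. -179.    5.] [ 636. -183.    5.]
tray_sq [631.  -3.   5.] [630.  -9.   5.]
loupe [515. 182.  36.] [517. 179.  36.]
pot [513.  -4.  22.] [516.  -9.  22.]
bowl [ 596. -344.   20.] [ 598. -346.   20.]
```

>>> {"fn": "carry_out", "kwargs": {"plan": [{"tx": 29,"ty": -32,"tz": 7,"rz": 0.05},{"tx": 29,"ty": -32,"tz": 7,"rz": 0.05},{"tx": 29,"ty": -32,"tz": 7,"rz": 0.05},{"tx": 29,"ty": -32,"tz": 7,"rz": 0.05},{"tx": 29,"ty": -32,"tz": 7,"rz": 0.05},{"tx": 29,"ty": -32,"tz": 7},{"tx": 29,"ty": -32,"tz": 7},{"tx": 29,"ty": -32,"tz": 7},{"tx": 29,"ty": -32,"tz": 7},{"tx": 29,"ty": -32,"tz": 7},{"tx": 29,"ty": -32,"tz": 7},{"tx": 29,"ty": -32,"tz": 7}]}}

```text
invalid input at $.plan[0]: expected keys tx, ty, tz, rx, ry, rz
```

>>> {"fn": "carry_out", "kwargs": {"plan": [{"tx": 29,"ty": -32,"tz": 7},{"tx": 29,"ty": -32,"tz": 7},{"tx": 29,"ty": -32,"tz": 7},{"tx": 29,"ty": -32},{},{}]}}

```text
invalid input at $.plan[0]: expected keys tx, ty, tz, rx, ry, rz
```

Run:
```python
from h import *
print(bot.get_obs()['tool_pos'],bot.get_obs()['tcp_rot'])
import pickle
m,im=wshot('ov1');pickle.dump(m,open('ov1.pkl','wb'))
```

```text
[130.17959188 508.31245683 226.20586796] [-3.14046300e+00 -1.35443735e-04  2.89080836e+00]
```

View pics/ov1.png

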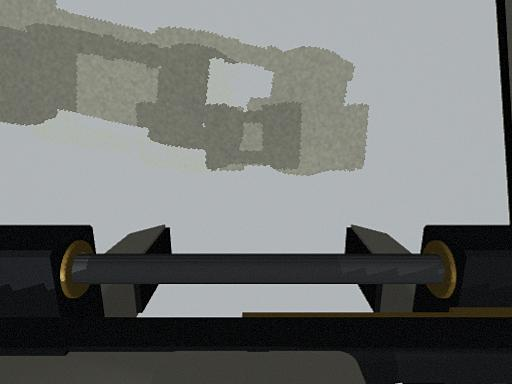

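The moves were refused (every key is required), so the wrist view is unchanged: bare bench only. I'll resend with full rows.

>>> {"fn": "carry_out", "kwargs": {"plan": [{"tx": 29,"ty": -32,"tz": 7,"rx": 0,"ry": 0,"rz": 0.05},{"tx": 29,"ty": -32,"tz": 7,"rx": 0,"ry": 0,"rz": 0.05},{"tx": 29,"ty": -32,"tz": 7,"rx": 0,"ry": 0,"rz": 0.05},{"tx": 29,"ty": -32,"tz": 7,"rx": 0,"ry": 0,"rz": 0.05},{"tx": 29,"ty": -32,"tz": 7,"rx": 0,"ry": 0,"rz": 0.05},{"tx": 29,"ty": -32,"tz": 7,"rx": 0,"ry": 0,"rz": 0},{"tx": 29,"ty": -32,"tz": 7,"rx": 0,"ry": 0,"rz": 0},{"tx": 29,"ty": -32,"tz": 7,"rx": 0,"ry": 0,"rz": 0},{"tx": 29,"ty": -32,"tz": 7,"rx": 0,"ry": 0,"rz": 0},{"tx": 29,"ty": -32,"tz": 7,"rx": 0,"ry": 0,"rz": 0},{"tx": 29,"ty": -32,"tz": 7,"rx": 0,"ry": 0,"rz": 0},{"tx": 29,"ty": -32,"tz": 7,"rx": 0,"ry": 0,"rz": 0}]}}

```text
time: 1.4
tool_pos: [479.1, 123.0, 311.0]
tcp_rot: [3.141, -0.0, 3.141]
contact_force: [-0.2, 0.1, 0.2]
grip_width: 91.7
finger_force: 0.0
```

>>> {"fn": "carry_out", "kwargs": {"plan": [{"tx": 29,"ty": -32,"tz": 7,"rx": 0,"ry": 0,"rz": 0},{"tx": 29,"ty": -32,"tz": 7,"rx": 0,"ry": 0,"rz": 0},{"tx": 29,"ty": -32,"tz": 7,"rx": 0,"ry": 0,"rz": 0},{"tx": 29,"ty": -32,"tz": 0,"rx": 0,"ry": 0,"rz": 0},{"tx": 0,"ty": 0,"tz": 0,"rx": 0,"ry": 0,"rz": 0},{"tx": 0,"ty": 0,"tz": 0,"rx": 0,"ry": 0,"rz": 0}]}}

```text
time: 2.0
tool_pos: [594.3, -4.0, 330.6]
tcp_rot: [3.141, -0.002, 3.139]
contact_force: [0.1, 0.0, -0.6]
grip_width: 91.6
finger_force: 0.0
```

Run:
```python
from h import *
print(bot.get_obs()['tool_pos'],bot.get_obs()['tcp_rot'])
import pickle
m,im=wshot('ov1');pickle.dump(m,open('ov1.pkl','wb'))
```

```text
[594.27785476  -3.99968073 330.61778974] [ 3.14086291e+00 -2.07492636e-03  3.13917109e+00]
```

View pics/ov1.png

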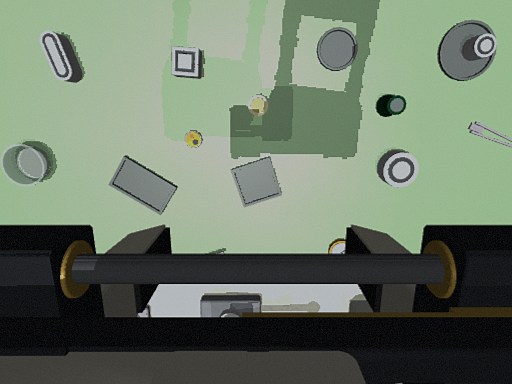

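The overview shows all: oblong die (61,56), square die (186,62), small tray (337,49), large tray (466,50) with small die (484,45), large die (400,169), oblong tray (143,184), square tray (257,180), loupe (393,104), pot (258,104).

Run:
```python
from h import *
import pickle
m=pickle.load(open('ov1.pkl','rb'));im=cv2.imread('pics/ov1.png')
hsv=cv2.cvtColor(im,cv2.COLOR_BGR2HSV);g=hsv[...,2]
grey=((hsv[...,1]<38)).astype(np.uint8)
grey=cv2.morphologyEx(grey,cv2.MORPH_OPEN,np.ones((3,3)))
vis=im.copy()
def blob(mask,c,r):
    M=np.zeros_like(mask);cv2.rectangle(M,(c[0]-r,c[1]-r),(c[0]+r,c[1]+r),1,-1)
    cs,_=cv2.findContours(mask*M,cv2.RETR_EXTERNAL,cv2.CHAIN_APPROX_NONE)
    k=max(cs,key=cv2.contourArea);cv2.drawContours(vis,[k],-1,(0,0,255),1);return k[:,0,:].astype(float)
dark=(g<110).astype(np.uint8); bright=((g>150)&(hsv[...,1]<38)).astype(np.uint8)
def rep(n,k,z):
    W=ray(m,k,z)[:,:2].astype(np.float32);(c,s,a)=cv2.minAreaRect(W);cc,rr=cv2.minEnclosingCircle(W)
    b=cv2.boxPoints((c,s,a));e=max((b[1]-b[0],b[2]-b[1]),key=np.linalg.norm)
    print(n,'rect',np.round(c,1),np.round(s,1),'long yaw %.3f'%np.arctan2(e[1],e[0]),'circ',np.round(cc,1),round(rr,1))
for n,c,r,z in(('tray_small',(337,49),28,8),('tray_large',(466,50),36,8),('tray_obl',(143,184),40,8),('tray_sq',(257,180),32,8)): rep(n,blob(grey,c,r),z)
for n,c,r,z in(('oblong',(61,55),34,28),('square',(186,62),24,28),('small',(484,45),15,31),('large',(400,169),26,28)): rep(n,blob(bright,c,r),z)
cv2.imwrite('pics/vis1.png',cv2.resize(vis[0:230],None,fx=1.56,fy=1.56,interpolation=cv2.INTER_NEAREST))
```

```text
tray_small rect [445.1 100.3] [67.7 70.2] long yaw -0.003 circ [445.1  95.4] 45.5
tray_large rect [445.9 287.7] [76.6 76.5] long yaw 0.138 circ [446.6 287.3] 39.5
tray_obl rect [ 628.9 -177.1] [118.9 118.9] long yaw 1.509 circ [ 629.1 -173.5] 81.6
tray_sq rect [629.3  -4.7] [100.1  99.6] long yaw 1.567 circ [630.5  -4.7] 69.7
oblong rect [ 453.9 -272.6] [63.8 26. ] long yaw 0.291 circ [ 453.5 -271.3] 31.9
square rect [455.9 -92.8] [52.4 47. ] long yaw 1.530 circ [455.  -92.7] 34.6
small rect [443.6 295.4] [29.3 26.6] long yaw 1.568 circ [443.7 295.5] 14.8
large rect [609.8 204.3] [50.5 49.1] long yaw 0.095 circ [609.4 203.7] 25.7
```

View pics/vis1.png

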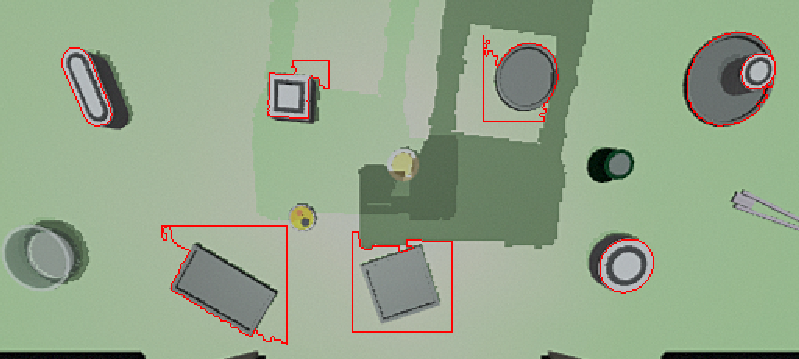

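Contours are right for the oblong, large and small dies and the large tray. The glare spoils the others, so I'll mask those by darkness.

Run:
```python
from h import *
import pickle
m=pickle.load(open('ov1.pkl','rb'));im=cv2.imread('pics/ov1.png')
hsv=cv2.cvtColor(im,cv2.COLOR_BGR2HSV);g=hsv[...,2]
vis=im.copy()
for n,p in(('sq tray',(257,180)),('obl',(143,184)),('small',(337,49)),('mat',(215,190)),('mat small',(320,25)),('sq groove row',(186,62))):print(n,hsv[p[1],p[0]])
print(g[62,165:210].tolist())
for n,c,r,z,th in(('tray_small',(337,49),26,8,165),('tray_obl',(143,184),38,8,165),('tray_sq',(257,180),30,8,165),('sq groove',(186,61),13,28,130)):
    M=np.zeros_like(g);cv2.circle(M,c,r,1,-1) if r<38 else cv2.rectangle(M,(c[0]-r,c[1]-32),(c[0]+r,c[1]+32),1,-1)
    d=cv2.morphologyEx(((g<th)&(hsv[...,1]<45)).astype(np.uint8)*M,cv2.MORPH_OPEN,np.ones((3,3)) if z<20 else np.ones((1,1)))
    cs,_=cv2.findContours(d,cv2.RETR_EXTERNAL,cv2.CHAIN_APPROX_NONE);k=max(cs,key=cv2.contourArea)
    cv2.drawContours(vis,[k],-1,(0,0,255),1)
    W=ray(m,k[:,0].astype(float),z)[:,:2].astype(np.float32);(cc,s,a)=cv2.minAreaRect(W)
    b=cv2.boxPoints((cc,s,a));e=max((b[1]-b[0],b[2]-b[1]),key=np.linalg.norm)
    print(n,np.round(cc,1),np.round(s,1),'%.3f'%np.arctan2(e[1],e[0]),np.round(W.mean(0),1))
cv2.imwrite('pics/vis2.png',cv2.resize(vis[0:230,90:400],None,fx=2.5,fy=2.5,interpolation=cv2.INTER_NEAREST))
```

```text
sq tray [ 76  19 144]
obl [ 80  12 128]
small [ 80  13 121]
mat [ 47  27 186]
mat small [ 50  38 183]
sq groove row [103   9 188]
[184, 183, 184, 183, 185, 188, 164, 187, 194, 201, 109, 61, 84, 187, 192, 185, 189, 187, 190, 187, 187, 188, 184, 187, 189, 199, 140, 80, 65, 122, 187, 196, 203, 99, 42, 51, 62, 101, 103, 95, 178, 189, 187, 183, 183]
tray_small [443.6 105.9] [56.8 54.8] 1.568 [443.4 105.8]
tray_obl [ 635.9 -179.9] [91.  54.3] 0.996 [ 635.5 -180.7]
tray_sq [631.   -6.3] [63.7 62.6] 0.320 [631.  -6.]
sq groove [ 461.3 -100.7] [25.4 26.1] -0.068 [ 461.5 -100. ]
```

View pics/vis2.png

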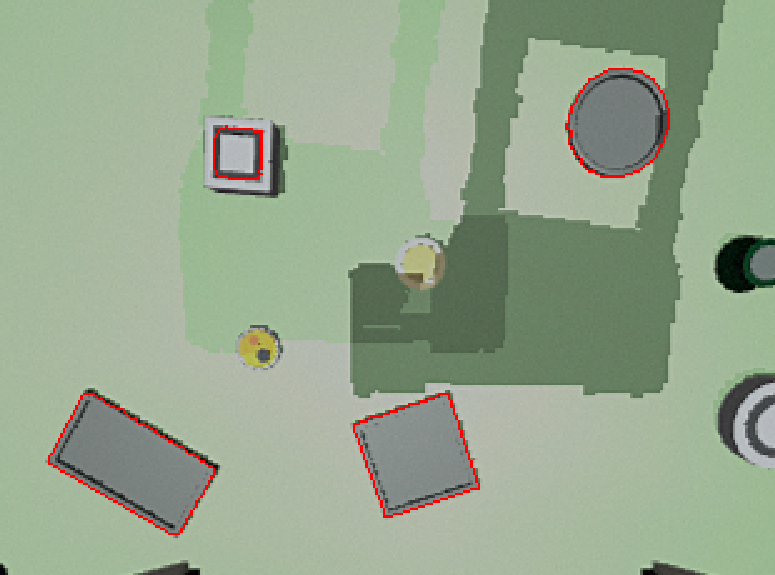

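Contours now match the known tray sizes (56 mm; 91×54; 63×63). First the small die: moving above it.

>>> {"fn": "carry_out", "kwargs": {"plan": [{"tx": -15,"ty": 30,"tz": -24,"rx": 0,"ry": 0,"rz": 0},{"tx": -15,"ty": 30,"tz": -24,"rx": 0,"ry": 0,"rz": 0},{"tx": -15,"ty": 30,"tz": -24,"rx": 0,"ry": 0,"rz": 0},{"tx": -15,"ty": 30,"tz": -24,"rx": 0,"ry": 0,"rz": 0},{"tx": -15,"ty": 30,"tz": -24,"rx": 0,"ry": 0,"rz": 0},{"tx": -15,"ty": 30,"tz": -24,"rx": 0,"ry": 0,"rz": 0},{"tx": -15,"ty": 30,"tz": -24,"rx": 0,"ry": 0,"rz": 0},{"tx": -15,"ty": 30,"tz": -24,"rx": 0,"ry": 0,"rz": 0},{"tx": -15,"ty": 30,"tz": -24,"rx": 0,"ry": 0,"rz": 0},{"tx": -15,"ty": 30,"tz": -24,"rx": 0,"ry": 0,"rz": 0},{"tx": 0,"ty": 0,"tz": 0,"rx": 0,"ry": 0,"rz": 0},{"tx": 0,"ty": 0,"tz": 0,"rx": 0,"ry": 0,"rz": 0}]}}

```text
time: 3.25
tool_pos: [442.9, 297.6, 92.0]
tcp_rot: [-3.141, -0.0, -3.139]
contact_force: [0.6, 0.1, 0.7]
grip_width: 91.6
finger_force: 0.0
```

>>> {"fn": "carry_out", "kwargs": {"plan": [{"tx": 0.5,"ty": -2,"tz": -20,"rx": 0,"ry": 0,"rz": 0},{"tx": 0,"ty": 0,"tz": -20,"rx": 0,"ry": 0,"rz": 0},{"tx": 0,"ty": 0,"tz": -20,"rx": 0,"ry": 0,"rz": 0},{"tx": 0,"ty": 0,"tz": -12,"rx": 0,"ry": 0,"rz": 0},{"tx": 0,"ty": 0,"tz": -8,"rx": 0,"ry": 0,"rz": 0},{"tx": 0,"ty": 0,"tz": 0,"rx": 0,"ry": 0,"rz": 0},{"tx": 0,"ty": 0,"tz": 0,"rx": 0,"ry": 0,"rz": 0}]}}

```text
time: 3.95
tool_pos: [445.3, 294.7, 12.5]
tcp_rot: [3.141, 0.001, 3.141]
contact_force: [-0.7, -0.3, -0.2]
grip_width: 91.9
finger_force: 0.0
```

>>> {"fn": "carry_out", "kwargs": {"gripper": 1, "plan": [{"tx": 0,"ty": 0,"tz": 0,"rx": 0,"ry": 0,"rz": 0},{"tx": 0,"ty": 0,"tz": 0,"rx": 0,"ry": 0,"rz": 0},{"tx": 0,"ty": 0,"tz": 0,"rx": 0,"ry": 0,"rz": 0},{"tx": 0,"ty": 0,"tz": 0,"rx": 0,"ry": 0,"rz": 0},{"tx": 0,"ty": 0,"tz": 0,"rx": 0,"ry": 0,"rz": 0},{"tx": 0,"ty": 0,"tz": 0,"rx": 0,"ry": 0,"rz": 0},{"tx": 0,"ty": 0,"tz": 0,"rx": 0,"ry": 0,"rz": 0},{"tx": 0,"ty": 0,"tz": 0,"rx": 0,"ry": 0,"rz": 0},{"tx": 0,"ty": 0,"tz": 0,"rx": 0,"ry": 0,"rz": 0},{"tx": 0,"ty": 0,"tz": 0,"rx": 0,"ry": 0,"rz": 0},{"tx": 0,"ty": 0,"tz": 0,"rx": 0,"ry": 0,"rz": 0},{"tx": 0,"ty": 0,"tz": 0,"rx": 0,"ry": 0,"rz": 0}]}}

```text
time: 5.15
tool_pos: [444.8, 294.6, 11.7]
tcp_rot: [3.142, -0.0, 3.141]
contact_force: [0.2, 0.8, -0.3]
grip_width: 29.3
finger_force: 30.0
```

>>> {"fn": "carry_out", "kwargs": {"plan": [{"tx": 0,"ty": 0,"tz": 15,"rx": 0,"ry": 0,"rz": 0},{"tx": 0,"ty": 0,"tz": 25,"rx": 0,"ry": 0,"rz": 0},{"tx": 0,"ty": -10,"tz": 20,"rx": 0,"ry": 0,"rz": 0},{"tx": 0,"ty": -29,"tz": 0,"rx": 0,"ry": 0,"rz": 0},{"tx": 0,"ty": -30,"tz": 0,"rx": 0,"ry": 0,"rz": 0},{"tx": 0,"ty": -30,"tz": 0,"rx": 0,"ry": 0,"rz": 0},{"tx": 0,"ty": -30,"tz": 0,"rx": 0,"ry": 0,"rz": 0},{"tx": 0,"ty": -30,"tz": 0,"rx": 0,"ry": 0,"rz": 0},{"tx": 0,"ty": -20,"tz": 0,"rx": 0,"ry": 0,"rz": 0},{"tx": 0,"ty": -10,"tz": 0,"rx": 0,"ry": 0,"rz": 0},{"tx": 0,"ty": 0,"tz": 0,"rx": 0,"ry": 0,"rz": 0},{"tx": 0,"ty": 0,"tz": 0,"rx": 0,"ry": 0,"rz": 0}]}}

```text
time: 6.35
tool_pos: [444.9, 106.1, 71.8]
tcp_rot: [3.141, 0.0, 3.141]
contact_force: [0.1, 0.6, -1.0]
grip_width: 29.2
finger_force: 30.0
```

>>> {"fn": "carry_out", "kwargs": {"plan": [{"tx": -0.5,"ty": 0,"tz": -20,"rx": 0,"ry": 0,"rz": 0},{"tx": 0,"ty": 0,"tz": -18,"rx": 0,"ry": 0,"rz": 0},{"tx": 0,"ty": 0,"tz": -10,"rx": 0,"ry": 0,"rz": 0},{"tx": 0,"ty": 0,"tz": -5,"rx": 0,"ry": 0,"rz": 0},{"tx": 0,"ty": 0,"tz": -3,"rx": 0,"ry": 0,"rz": 0},{"tx": 0,"ty": 0,"tz": -2,"rx": 0,"ry": 0,"rz": 0},{"tx": 0,"ty": 0,"tz": -2,"rx": 0,"ry": 0,"rz": 0},{"tx": 0,"ty": 0,"tz": 0,"rx": 0,"ry": 0,"rz": 0},{"tx": 0,"ty": 0,"tz": 0,"rx": 0,"ry": 0,"rz": 0}]}}

```text
time: 7.25
tool_pos: [444.5, 105.6, 12.0]
tcp_rot: [3.141, 0.001, 3.141]
contact_force: [-0.1, 0.2, -0.4]
grip_width: 29.6
finger_force: 30.0
```

>>> {"fn": "carry_out", "kwargs": {"gripper": 0, "plan": [{"tx": 0,"ty": 0,"tz": 0,"rx": 0,"ry": 0,"rz": 0},{"tx": 0,"ty": 0,"tz": 0,"rx": 0,"ry": 0,"rz": 0},{"tx": 0,"ty": 0,"tz": 0,"rx": 0,"ry": 0,"rz": 0},{"tx": 0,"ty": 0,"tz": 0,"rx": 0,"ry": 0,"rz": 0},{"tx": 0,"ty": 0,"tz": 0,"rx": 0,"ry": 0,"rz": 0},{"tx": 0,"ty": 0,"tz": 0,"rx": 0,"ry": 0,"rz": 0},{"tx": 0,"ty": 0,"tz": 0,"rx": 0,"ry": 0,"rz": 0},{"tx": 0,"ty": 0,"tz": 0,"rx": 0,"ry": 0,"rz": 0},{"tx": 0,"ty": 0,"tz": 15,"rx": 0,"ry": 0,"rz": 0},{"tx": 0,"ty": 0,"tz": 25,"rx": 0,"ry": 0,"rz": 0},{"tx": 0,"ty": 0,"tz": 30,"rx": 0,"ry": 0,"rz": 0},{"tx": 0,"ty": 0,"tz": 0,"rx": 0,"ry": 0,"rz": 0}]}}

```text
time: 8.45
tool_pos: [446.5, 105.8, 84.8]
tcp_rot: [3.141, 0.007, 3.141]
contact_force: [0.3, 0.1, -0.2]
grip_width: 92.0
finger_force: 0.0
```

>>> {"fn": "carry_out", "kwargs": {"plan": [{"tx": 33,"ty": 20,"tz": 0,"rx": 0,"ry": 0,"rz": 0},{"tx": 33,"ty": 20,"tz": 0,"rx": 0,"ry": 0,"rz": 0},{"tx": 33,"ty": 20,"tz": 0,"rx": 0,"ry": 0,"rz": 0},{"tx": 33,"ty": 20,"tz": 0,"rx": 0,"ry": 0,"rz": 0},{"tx": 22,"ty": 12,"tz": 0,"rx": 0,"ry": 0,"rz": 0},{"tx": 11,"ty": 6,"tz": 0,"rx": 0,"ry": 0,"rz": 0},{"tx": 0,"ty": 0,"tz": 0,"rx": 0,"ry": 0,"rz": 0},{"tx": 0,"ty": 0,"tz": 0,"rx": 0,"ry": 0,"rz": 0},{"tx": 0,"ty": 0,"tz": 0,"rx": 0,"ry": 0,"rz": 0}]}}

```text
time: 9.35
tool_pos: [608.3, 203.1, 81.3]
tcp_rot: [-3.141, -0.001, 3.141]
contact_force: [0.2, 0.1, -0.7]
grip_width: 91.5
finger_force: 0.0
```

>>> {"fn": "carry_out", "kwargs": {"plan": [{"tx": 0,"ty": 0,"tz": -20,"rx": 0,"ry": 0,"rz": 0},{"tx": 0,"ty": 0,"tz": -20,"rx": 0,"ry": 0,"rz": 0},{"tx": 0,"ty": 0,"tz": -18,"rx": 0,"ry": 0,"rz": 0},{"tx": 0,"ty": 0,"tz": -10,"rx": 0,"ry": 0,"rz": 0},{"tx": 0,"ty": 0,"tz": -5,"rx": 0,"ry": 0,"rz": 0},{"tx": 0,"ty": 0,"tz": 0,"rx": 0,"ry": 0,"rz": 0},{"tx": 0,"ty": 0,"tz": 0,"rx": 0,"ry": 0,"rz": 0}]}}

```text
time: 10.05
tool_pos: [609.7, 203.6, 9.6]
tcp_rot: [3.141, 0.001, 3.141]
contact_force: [-0.1, -0.7, 0.9]
grip_width: 92.0
finger_force: 0.0
```

>>> {"fn": "carry_out", "kwargs": {"gripper": 1, "plan": [{"tx": 0,"ty": 0,"tz": 0,"rx": 0,"ry": 0,"rz": 0},{"tx": 0,"ty": 0,"tz": 0,"rx": 0,"ry": 0,"rz": 0},{"tx": 0,"ty": 0,"tz": 0,"rx": 0,"ry": 0,"rz": 0},{"tx": 0,"ty": 0,"tz": 0,"rx": 0,"ry": 0,"rz": 0},{"tx": 0,"ty": 0,"tz": 0,"rx": 0,"ry": 0,"rz": 0},{"tx": 0,"ty": 0,"tz": 0,"rx": 0,"ry": 0,"rz": 0},{"tx": 0,"ty": 0,"tz": 0,"rx": 0,"ry": 0,"rz": 0},{"tx": 0,"ty": 0,"tz": 0,"rx": 0,"ry": 0,"rz": 0},{"tx": 0,"ty": 0,"tz": 0,"rx": 0,"ry": 0,"rz": 0}]}}

```text
time: 10.95
tool_pos: [609.3, 203.6, 8.8]
tcp_rot: [3.141, 0.0, 3.141]
contact_force: [-0.4, 0.4, 0.8]
grip_width: 51.4
finger_force: 30.0
```

>>> {"fn": "carry_out", "kwargs": {"plan": [{"tx": 0,"ty": 0,"tz": 15,"rx": 0,"ry": 0,"rz": 0},{"tx": 0,"ty": 0,"tz": 25,"rx": 0,"ry": 0,"rz": 0},{"tx": -8,"ty": 4,"tz": 25,"rx": 0,"ry": 0,"rz": 0},{"tx": -25,"ty": 13,"tz": 0,"rx": 0,"ry": 0,"rz": 0},{"tx": -30,"ty": 15,"tz": 0,"rx": 0,"ry": 0,"rz": 0},{"tx": -30,"ty": 15,"tz": 0,"rx": 0,"ry": 0,"rz": 0},{"tx": -30,"ty": 16,"tz": 0,"rx": 0,"ry": 0,"rz": 0},{"tx": -25,"ty": 13,"tz": 0,"rx": 0,"ry": 0,"rz": 0},{"tx": -10,"ty": 6,"tz": 0,"rx": 0,"ry": 0,"rz": 0},{"tx": -5,"ty": 2,"tz": 0,"rx": 0,"ry": 0,"rz": 0},{"tx": 0,"ty": 0,"tz": 0,"rx": 0,"ry": 0,"rz": 0},{"tx": 0,"ty": 0,"tz": 0,"rx": 0,"ry": 0,"rz": 0}]}}

```text
time: 12.15
tool_pos: [447.4, 287.3, 74.0]
tcp_rot: [3.141, 0.001, 3.14]
contact_force: [0.3, 0.2, -1.5]
grip_width: 51.0
finger_force: 30.0
```

>>> {"fn": "carry_out", "kwargs": {"plan": [{"tx": 0,"ty": 0,"tz": -20,"rx": 0,"ry": 0,"rz": 0},{"tx": 0,"ty": 0,"tz": -20,"rx": 0,"ry": 0,"rz": 0},{"tx": 0,"ty": 0,"tz": -10,"rx": 0,"ry": 0,"rz": 0},{"tx": 0,"ty": 0,"tz": -5,"rx": 0,"ry": 0,"rz": 0},{"tx": 0,"ty": 0,"tz": -3,"rx": 0,"ry": 0,"rz": 0},{"tx": 0,"ty": 0,"tz": -2,"rx": 0,"ry": 0,"rz": 0},{"tx": 0,"ty": 0,"tz": -2,"rx": 0,"ry": 0,"rz": 0},{"tx": 0,"ty": 0,"tz": 0,"rx": 0,"ry": 0,"rz": 0},{"tx": 0,"ty": 0,"tz": 0,"rx": 0,"ry": 0,"rz": 0}]}}

```text
time: 13.05
tool_pos: [446.5, 287.7, 12.1]
tcp_rot: [3.141, 0.001, 3.141]
contact_force: [-0.8, 0.0, -1.6]
grip_width: 51.5
finger_force: 30.0
```

>>> {"fn": "carry_out", "kwargs": {"gripper": 0, "plan": [{"tx": 0,"ty": 0,"tz": 0,"rx": 0,"ry": 0,"rz": 0},{"tx": 0,"ty": 0,"tz": 0,"rx": 0,"ry": 0,"rz": 0},{"tx": 0,"ty": 0,"tz": 0,"rx": 0,"ry": 0,"rz": 0},{"tx": 0,"ty": 0,"tz": 0,"rx": 0,"ry": 0,"rz": 0},{"tx": 0,"ty": 0,"tz": 0,"rx": 0,"ry": 0,"rz": 0},{"tx": 0,"ty": 0,"tz": 0,"rx": 0,"ry": 0,"rz": 0},{"tx": 0,"ty": 0,"tz": 0,"rx": 0,"ry": 0,"rz": 0},{"tx": 0,"ty": 0,"tz": 15,"rx": 0,"ry": 0,"rz": 0},{"tx": 0,"ty": 0,"tz": 25,"rx": 0,"ry": 0,"rz": 0},{"tx": 0,"ty": 0,"tz": 40,"rx": 0,"ry": 0,"rz": 0},{"tx": 0,"ty": 0,"tz": 0,"rx": 0,"ry": 0,"rz": 0},{"tx": 0,"ty": 0,"tz": 0,"rx": 0,"ry": 0,"rz": 0}]}}

```text
time: 14.25
tool_pos: [446.6, 287.8, 92.4]
tcp_rot: [3.141, 0.002, 3.141]
contact_force: [-0.3, -1.1, 0.0]
grip_width: 91.4
finger_force: 0.0
```

>>> {"fn": "carry_out", "kwargs": {"plan": [{"tx": 5,"ty": -20,"tz": 0,"rx": 0,"ry": 0,"rz": -0.01},{"tx": 5,"ty": -40,"tz": 0,"rx": 0,"ry": 0,"rz": -0.02},{"tx": 5,"ty": -40,"tz": 0,"rx": 0,"ry": 0,"rz": -0.02},{"tx": 0,"ty": -45,"tz": 0,"rx": 0,"ry": 0,"rz": -0.02},{"tx": 0,"ty": -45,"tz": 0,"rx": 0,"ry": 0,"rz": 0},{"tx": 0,"ty": -45,"tz": 0,"rx": 0,"ry": 0,"rz": 0},{"tx": 0,"ty": -45,"tz": 0,"rx": 0,"ry": 0,"rz": 0},{"tx": 0,"ty": -40,"tz": 0,"rx": 0,"ry": 0,"rz": 0},{"tx": 0,"ty": -40,"tz": 0,"rx": 0,"ry": 0,"rz": 0},{"tx": 0,"ty": -20,"tz": 0,"rx": 0,"ry": 0,"rz": 0},{"tx": 0,"ty": -8,"tz": 0,"rx": 0,"ry": 0,"rz": 0},{"tx": 0,"ty": 0,"tz": 0,"rx": 0,"ry": 0,"rz": 0}]}}

```text
time: 15.45
tool_pos: [460.7, -100.7, 90.8]
tcp_rot: [3.141, -0.002, 3.069]
contact_force: [0.8, 1.3, 0.3]
grip_width: 91.9
finger_force: 0.0
```

>>> {"fn": "carry_out", "kwargs": {"plan": [{"tx": 0,"ty": 0,"tz": -20,"rx": 0,"ry": 0,"rz": 0},{"tx": 0,"ty": 0,"tz": -20,"rx": 0,"ry": 0,"rz": 0},{"tx": 0,"ty": 0,"tz": -20,"rx": 0,"ry": 0,"rz": 0},{"tx": 0,"ty": 0,"tz": -10,"rx": 0,"ry": 0,"rz": 0},{"tx": 0,"ty": 0,"tz": -8,"rx": 0,"ry": 0,"rz": 0},{"tx": 0,"ty": 0,"tz": -5,"rx": 0,"ry": 0,"rz": 0},{"tx": 0,"ty": 0,"tz": 0,"rx": 0,"ry": 0,"rz": 0},{"tx": 0,"ty": 0,"tz": 0,"rx": 0,"ry": 0,"rz": 0}]}}

```text
time: 16.25
tool_pos: [461.6, -100.4, 9.2]
tcp_rot: [-3.141, 0.001, 3.071]
contact_force: [0.1, -1.0, 0.7]
grip_width: 92.2
finger_force: 0.0
```

>>> {"fn": "carry_out", "kwargs": {"gripper": 1, "plan": [{"tx": 0,"ty": 0,"tz": 0,"rx": 0,"ry": 0,"rz": 0},{"tx": 0,"ty": 0,"tz": 0,"rx": 0,"ry": 0,"rz": 0},{"tx": 0,"ty": 0,"tz": 0,"rx": 0,"ry": 0,"rz": 0},{"tx": 0,"ty": 0,"tz": 0,"rx": 0,"ry": 0,"rz": 0},{"tx": 0,"ty": 0,"tz": 0,"rx": 0,"ry": 0,"rz": 0},{"tx": 0,"ty": 0,"tz": 0,"rx": 0,"ry": 0,"rz": 0},{"tx": 0,"ty": 0,"tz": 0,"rx": 0,"ry": 0,"rz": 0},{"tx": 0,"ty": 0,"tz": 0,"rx": 0,"ry": 0,"rz": 0},{"tx": 0,"ty": 0,"tz": 0,"rx": 0,"ry": 0,"rz": 0},{"tx": 0,"ty": 0,"tz": 0,"rx": 0,"ry": 0,"rz": 0}]}}

```text
time: 17.25
tool_pos: [461.3, -100.4, 8.7]
tcp_rot: [3.142, 0.0, 3.071]
contact_force: [-0.0, 0.3, -0.6]
grip_width: 36.1
finger_force: 30.0
```

>>> {"fn": "carry_out", "kwargs": {"plan": [{"tx": 0,"ty": 0,"tz": 15,"rx": 0,"ry": 0,"rz": 0},{"tx": 0,"ty": 0,"tz": 25,"rx": 0,"ry": 0,"rz": 0},{"tx": 9,"ty": 5,"tz": 25,"rx": 0,"ry": 0,"rz": 0.03},{"tx": 25,"ty": 14,"tz": 0,"rx": 0,"ry": 0,"rz": 0.07},{"tx": 30,"ty": 17,"tz": 0,"rx": 0,"ry": 0,"rz": 0.08},{"tx": 30,"ty": 17,"tz": 0,"rx": 0,"ry": 0,"rz": 0.08},{"tx": 30,"ty": 17,"tz": 0,"rx": 0,"ry": 0,"rz": 0.07},{"tx": 26,"ty": 14,"tz": 0,"rx": 0,"ry": 0,"rz": 0.06},{"tx": 14,"ty": 8,"tz": 0,"rx": 0,"ry": 0,"rz": 0},{"tx": 6,"ty": 2,"tz": 0,"rx": 0,"ry": 0,"rz": 0},{"tx": 0,"ty": 0,"tz": 0,"rx": 0,"ry": 0,"rz": 0},{"tx": 0,"ty": 0,"tz": 0,"rx": 0,"ry": 0,"rz": 0}]}}

```text
time: 18.45
tool_pos: [630.3, -6.8, 73.4]
tcp_rot: [3.141, -0.001, -2.823]
contact_force: [0.2, -0.4, -0.8]
grip_width: 35.9
finger_force: 30.0
```

>>> {"fn": "carry_out", "kwargs": {"plan": [{"tx": 0,"ty": 0,"tz": -20,"rx": 0,"ry": 0,"rz": 0},{"tx": 0,"ty": 0,"tz": -20,"rx": 0,"ry": 0,"rz": 0},{"tx": 0,"ty": 0,"tz": -10,"rx": 0,"ry": 0,"rz": 0},{"tx": 0,"ty": 0,"tz": -5,"rx": 0,"ry": 0,"rz": 0},{"tx": 0,"ty": 0,"tz": -3,"rx": 0,"ry": 0,"rz": 0},{"tx": 0,"ty": 0,"tz": -2,"rx": 0,"ry": 0,"rz": 0},{"tx": 0,"ty": 0,"tz": -2,"rx": 0,"ry": 0,"rz": 0},{"tx": 0,"ty": 0,"tz": 0,"rx": 0,"ry": 0,"rz": 0},{"tx": 0,"ty": 0,"tz": 0,"rx": 0,"ry": 0,"rz": 0}]}}

```text
time: 19.35
tool_pos: [631.8, -6.5, 12.8]
tcp_rot: [-3.141, 0.001, -2.822]
contact_force: [-0.6, -0.0, 3.1]
grip_width: 35.9
finger_force: 30.0
```

>>> {"fn": "carry_out", "kwargs": {"gripper": 0, "plan": [{"tx": 0,"ty": 0,"tz": 0,"rx": 0,"ry": 0,"rz": 0},{"tx": 0,"ty": 0,"tz": 0,"rx": 0,"ry": 0,"rz": 0},{"tx": 0,"ty": 0,"tz": 0,"rx": 0,"ry": 0,"rz": 0},{"tx": 0,"ty": 0,"tz": 0,"rx": 0,"ry": 0,"rz": 0},{"tx": 0,"ty": 0,"tz": 0,"rx": 0,"ry": 0,"rz": 0},{"tx": 0,"ty": 0,"tz": 0,"rx": 0,"ry": 0,"rz": 0},{"tx": 0,"ty": 0,"tz": 0,"rx": 0,"ry": 0,"rz": 0},{"tx": 0,"ty": 0,"tz": 15,"rx": 0,"ry": 0,"rz": 0},{"tx": 0,"ty": 0,"tz": 25,"rx": 0,"ry": 0,"rz": 0},{"tx": 0,"ty": 0,"tz": 40,"rx": 0,"ry": 0,"rz": 0},{"tx": 0,"ty": 0,"tz": 0,"rx": 0,"ry": 0,"rz": 0},{"tx": 0,"ty": 0,"tz": 0,"rx": 0,"ry": 0,"rz": 0}]}}

```text
time: 20.55
tool_pos: [632.1, -6.5, 93.9]
tcp_rot: [-3.14, 0.003, -2.822]
contact_force: [-0.1, 0.2, -0.5]
grip_width: 91.9
finger_force: 0.0
```

>>> {"fn": "carry_out", "kwargs": {"plan": [{"tx": -10,"ty": -15,"tz": 0,"rx": 0,"ry": 0,"rz": -0.01},{"tx": -20,"ty": -30,"tz": 0,"rx": 0,"ry": 0,"rz": -0.02},{"tx": -25,"ty": -37,"tz": 0,"rx": 0,"ry": 0,"rz": 0},{"tx": -25,"ty": -37,"tz": 0,"rx": 0,"ry": 0,"rz": 0},{"tx": -25,"ty": -37,"tz": 0,"rx": 0,"ry": 0,"rz": 0},{"tx": -25,"ty": -37,"tz": 0,"rx": 0,"ry": 0,"rz": 0},{"tx": -24,"ty": -37,"tz": 0,"rx": 0,"ry": 0,"rz": 0},{"tx": -15,"ty": -25,"tz": 0,"rx": 0,"ry": 0,"rz": 0},{"tx": -8,"ty": -11,"tz": 0,"rx": 0,"ry": 0,"rz": 0},{"tx": 0,"ty": 0,"tz": 0,"rx": 0,"ry": 0,"rz": 0},{"tx": 0,"ty": 0,"tz": 0,"rx": 0,"ry": 0,"rz": 0}]}}

```text
time: 21.65
tool_pos: [454.5, -271.5, 91.4]
tcp_rot: [3.14, -0.0, -2.852]
contact_force: [0.7, -0.2, 0.5]
grip_width: 91.8
finger_force: 0.0
```

>>> {"fn": "carry_out", "kwargs": {"plan": [{"tx": 0,"ty": -1,"tz": -20,"rx": 0,"ry": 0,"rz": 0},{"tx": 0,"ty": 0,"tz": -20,"rx": 0,"ry": 0,"rz": 0},{"tx": 0,"ty": 0,"tz": -20,"rx": 0,"ry": 0,"rz": 0},{"tx": 0,"ty": 0,"tz": -10,"rx": 0,"ry": 0,"rz": 0},{"tx": 0,"ty": 0,"tz": -8,"rx": 0,"ry": 0,"rz": 0},{"tx": 0,"ty": 0,"tz": -5,"rx": 0,"ry": 0,"rz": 0},{"tx": 0,"ty": 0,"tz": 0,"rx": 0,"ry": 0,"rz": 0},{"tx": 0,"ty": 0,"tz": 0,"rx": 0,"ry": 0,"rz": 0}]}}

```text
time: 22.45
tool_pos: [454.6, -273.6, 9.2]
tcp_rot: [-3.141, 0.001, -2.852]
contact_force: [-0.5, -0.7, 0.2]
grip_width: 91.7
finger_force: 0.0
```

>>> {"fn": "carry_out", "kwargs": {"gripper": 1, "plan": [{"tx": 0,"ty": 0,"tz": 0,"rx": 0,"ry": 0,"rz": 0},{"tx": 0,"ty": 0,"tz": 0,"rx": 0,"ry": 0,"rz": 0},{"tx": 0,"ty": 0,"tz": 0,"rx": 0,"ry": 0,"rz": 0},{"tx": 0,"ty": 0,"tz": 0,"rx": 0,"ry": 0,"rz": 0},{"tx": 0,"ty": 0,"tz": 0,"rx": 0,"ry": 0,"rz": 0},{"tx": 0,"ty": 0,"tz": 0,"rx": 0,"ry": 0,"rz": 0},{"tx": 0,"ty": 0,"tz": 0,"rx": 0,"ry": 0,"rz": 0},{"tx": 0,"ty": 0,"tz": 0,"rx": 0,"ry": 0,"rz": 0},{"tx": 0,"ty": 0,"tz": 0,"rx": 0,"ry": 0,"rz": 0},{"tx": 0,"ty": 0,"tz": 0,"rx": 0,"ry": 0,"rz": 0},{"tx": 0,"ty": 0,"tz": 0,"rx": 0,"ry": 0,"rz": 0}]}}

```text
time: 23.55
tool_pos: [454.2, -273.3, 8.7]
tcp_rot: [3.141, -0.0, -2.852]
contact_force: [0.6, 1.2, 0.2]
grip_width: 25.9
finger_force: 30.0
```

>>> {"fn": "carry_out", "kwargs": {"plan": [{"tx": 0,"ty": 0,"tz": 15,"rx": 0,"ry": 0,"rz": 0},{"tx": 0,"ty": 0,"tz": 25,"rx": 0,"ry": 0,"rz": 0},{"tx": 10,"ty": 5,"tz": 25,"rx": 0,"ry": 0,"rz": 0.05},{"tx": 26,"ty": 13,"tz": 0,"rx": 0,"ry": 0,"rz": 0.1},{"tx": 32,"ty": 16,"tz": 0,"rx": 0,"ry": 0,"rz": 0.12},{"tx": 32,"ty": 17,"tz": 0,"rx": 0,"ry": 0,"rz": 0.12},{"tx": 32,"ty": 17,"tz": 0,"rx": 0,"ry": 0,"rz": 0.12},{"tx": 26,"ty": 14,"tz": 0,"rx": 0,"ry": 0,"rz": 0.12},{"tx": 16,"ty": 8,"tz": 0,"rx": 0,"ry": 0,"rz": 0.07},{"tx": 8,"ty": 3,"tz": 0,"rx": 0,"ry": 0,"rz": 0},{"tx": 0,"ty": 0,"tz": 0,"rx": 0,"ry": 0,"rz": 0},{"tx": 0,"ty": 0,"tz": 0,"rx": 0,"ry": 0,"rz": 0}]}}

```text
time: 24.75
tool_pos: [635.4, -180.8, 73.4]
tcp_rot: [3.14, -0.001, -2.154]
contact_force: [0.2, -0.4, -1.2]
grip_width: 25.8
finger_force: 30.0
```

>>> {"fn": "carry_out", "kwargs": {"plan": [{"tx": 0,"ty": 0,"tz": -20,"rx": 0,"ry": 0,"rz": 0},{"tx": 0,"ty": 0,"tz": -20,"rx": 0,"ry": 0,"rz": 0},{"tx": 0,"ty": 0,"tz": -10,"rx": 0,"ry": 0,"rz": 0},{"tx": 0,"ty": 0,"tz": -5,"rx": 0,"ry": 0,"rz": 0},{"tx": 0,"ty": 0,"tz": -3,"rx": 0,"ry": 0,"rz": 0},{"tx": 0,"ty": 0,"tz": -2,"rx": 0,"ry": 0,"rz": 0},{"tx": 0,"ty": 0,"tz": -2,"rx": 0,"ry": 0,"rz": 0},{"tx": 0,"ty": 0,"tz": 0,"rx": 0,"ry": 0,"rz": 0},{"tx": 0,"ty": 0,"tz": 0,"rx": 0,"ry": 0,"rz": 0}]}}

```text
time: 25.65
tool_pos: [636.7, -180.6, 12.7]
tcp_rot: [-3.14, 0.0, -2.152]
contact_force: [-2.5, 0.9, 3.6]
grip_width: 25.5
finger_force: 30.0
```

>>> {"fn": "carry_out", "kwargs": {"gripper": 0, "plan": [{"tx": 0,"ty": 0,"tz": 0,"rx": 0,"ry": 0,"rz": 0},{"tx": 0,"ty": 0,"tz": 0,"rx": 0,"ry": 0,"rz": 0},{"tx": 0,"ty": 0,"tz": 0,"rx": 0,"ry": 0,"rz": 0},{"tx": 0,"ty": 0,"tz": 0,"rx": 0,"ry": 0,"rz": 0},{"tx": 0,"ty": 0,"tz": 0,"rx": 0,"ry": 0,"rz": 0},{"tx": 0,"ty": 0,"tz": 0,"rx": 0,"ry": 0,"rz": 0},{"tx": 0,"ty": 0,"tz": 0,"rx": 0,"ry": 0,"rz": 0},{"tx": 0,"ty": 0,"tz": 0,"rx": 0,"ry": 0,"rz": 0},{"tx": 0,"ty": 0,"tz": 15,"rx": 0,"ry": 0,"rz": 0},{"tx": 0,"ty": 0,"tz": 25,"rx": 0,"ry": 0,"rz": 0},{"tx": 0,"ty": 0,"tz": 35,"rx": 0,"ry": 0,"rz": 0},{"tx": 0,"ty": 0,"tz": 40,"rx": 0,"ry": 0,"rz": 0}]}}

```text
time: 26.85
tool_pos: [635.7, -180.2, 128.2]
tcp_rot: [3.14, -0.0, -2.152]
contact_force: [-0.2, -0.1, 0.6]
grip_width: 91.8
finger_force: 0.0
```

>>> {"fn": "carry_out", "kwargs": {"plan": [{"tx": -4,"ty": 18,"tz": 25,"rx": 0,"ry": 0,"rz": -0.1},{"tx": -4,"ty": 18,"tz": 25,"rx": 0,"ry": 0,"rz": -0.1},{"tx": -4,"ty": 18,"tz": 25,"rx": 0,"ry": 0,"rz": -0.1},{"tx": -4,"ty": 18,"tz": 25,"rx": 0,"ry": 0,"rz": -0.1},{"tx": -4,"ty": 18,"tz": 25,"rx": 0,"ry": 0,"rz": -0.1},{"tx": -4,"ty": 18,"tz": 25,"rx": 0,"ry": 0,"rz": -0.1},{"tx": -4,"ty": 18,"tz": 25,"rx": 0,"ry": 0,"rz": -0.1},{"tx": -4,"ty": 18,"tz": 25,"rx": 0,"ry": 0,"rz": -0.1},{"tx": -4,"ty": 18,"tz": 0,"rx": 0,"ry": 0,"rz": -0.1},{"tx": -4,"ty": 14,"tz": 0,"rx": 0,"ry": 0,"rz": -0.1},{"tx": 0,"ty": 0,"tz": 0,"rx": 0,"ry": 0,"rz": 0},{"tx": 0,"ty": 0,"tz": 0,"rx": 0,"ry": 0,"rz": 0}]}}

```text
time: 28.05
tool_pos: [596.2, -4.6, 327.6]
tcp_rot: [-3.141, 0.001, 3.134]
contact_force: [0.3, 0.1, 0.8]
grip_width: 91.8
finger_force: 0.0
```

Run:
```python
from h import *
m,im=wshot('ov2')
cv2.imwrite('pics/ov2c.png',cv2.resize(im[0:230],None,fx=1.56,fy=1.56))
for n,p,z in(('small',(443.5,105.9),31),('large',(446,287.5),31),('sq',(631,-6.2),31),('obl',(636,-180),31)):print(n,(proj(m,np.array([*p,z]))*1.56).round(1))
```

```text
small [533.1  65.6]
large [751.1  66.9]
sq [400.4 286.7]
obl [213.7 293.5]
```

View pics/ov2c.png

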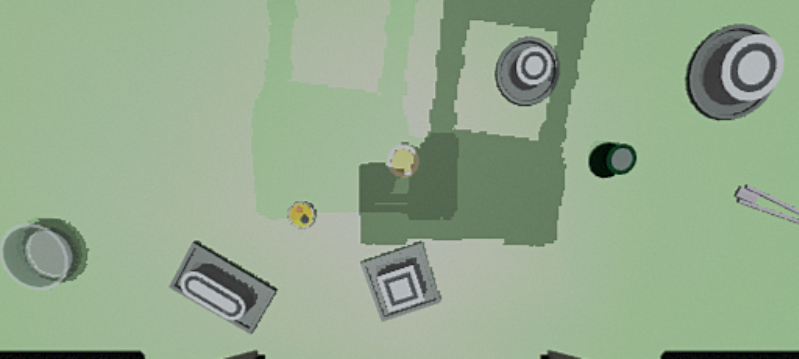

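All four dies sit within about 2 px of their predicted tray centres: small (534,66), large (751,68), square (400,288) and oblong (213,294). They are flat and aligned, and the loupe and the pot have not moved. Handing in.

```bash
python3 -c "
from plant import bot
print(bot.close_job())"
```

```text
the job is handed in; nothing more can be done
None
```

All four dies are in their own trays and the job is handed in at about 28 s of the 102 s allowed; the last picture showed each die flat, centred and aligned, with the loupe and oil pot where they stood, though the hand-in call returned no verdict.

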